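# Sweep tealights through the tray gate into the row carton

### The job

Pack the three ivory tealights: with the fingertips, push them over the tray floor through the narrow gate into the slot of the card carton, one at a time, each wholly through the gate before the next one enters it, so that all three finish standing in the slot beyond the gate. Push gently and do not lift or tip any tealight, since the thin cups dent; leave the green tealight where it stands and do not disturb the other things.

Things in the scene. Friction and masses are not known exactly. Their poses are not given: they have to be found in the camera images.
- tray: flat steel packing tray, fixed. Origin on the table under the middle of the gate, z up. Floor 6 mm above the table; walls 12 mm high above the floor (tops 18 mm above the table, rolled outer rim 21 mm). Loose area on the +y side: x -125 to 125 mm, y to 280 mm, with two straight fences from the gate edges out to x = +-125, y = 85 mm. The brown card carton is docked on the -y side
- gate (a point): middle of the gate, on the tray floor; axes as the tray's. The gate is a 44 mm wide gap (x = +-22 mm) between the fence ends; parts go through it towards -y. A tealight is wholly through when its centre is 20 mm or more beyond it
- slot (a point): middle of the carton's slot, on its floor, 70 mm beyond the gate; axes as the tray's. The slot is open to the gate and above, 44 mm wide (x), floor level with the tray's, side walls 12 mm high, and runs from the gate to an end wall 141 mm beyond it: room for three tealights in a row (114 mm) with some slack
- ivory_a: an ivory-wax tealight: plain aluminium cup, a disc 38 mm across and 24 mm high (a 6 mm wick stub stands up from the top; ignore it), about 23 g. Origin at the centre of its underside, z axis up
- ivory_b: an ivory-wax tealight: plain aluminium cup, a disc 38 mm across and 24 mm high (a 6 mm wick stub stands up from the top; ignore it), about 23 g. Origin at the centre of its underside, z axis up
- ivory_c: an ivory-wax tealight: plain aluminium cup, a disc 38 mm across and 24 mm high (a 6 mm wick stub stands up from the top; ignore it), about 23 g. Origin at the centre of its underside, z axis up
- green_one: the green-wax tealight: plain aluminium cup, a disc 38 mm across and 24 mm high (a 6 mm wick stub stands up from the top; ignore it), about 23 g. Origin at the centre of its underside, z axis up. Stays in the tray
- lid_ring: bystander: black plastic ring lying near the tray's far (+y) rim, 72 mm across, 10 mm high, origin under its centre
- empty_jar: bystander: empty clear glass jar, 74 mm across, 85 mm high, on the table at the -x side of the carton; origin under its centre
- filled_jar: bystander: glass jar of yellow wax with a black ring on top, 77 mm across, 89 mm high (wick to 105 mm), on the table at the +x side of the carton; origin under its centre
- tape_roll: bystander: roll of green tape lying flat, 90 mm across, 24 mm high; origin under its centre
- wick_tin: bystander: round metal tin, 80 mm across, 50 mm high; origin under its centre
- spatula: bystander: spatula lying on the table along its own x axis

How it is judged:
By the outcome, as a careful person would: the job done as asked, in the order asked, and still so for the second after the job is handed in, with the robot touching nothing.
It also fails if it takes over 58 s, if anything falls off the work surface, if the arm or the gripper's body presses on something with over 40 N, if the wrist force passes 120 N, or if a joint passes its speed limit or range.

### The arm

A 7-joint arm with a two-finger parallel gripper is mounted at the origin on the work surface. World frame = base frame: x ahead of the robot, y to its left, z up, the work surface at z = 0. Lengths are in m, angles in rad, forces in N, time in s.
With the tool pointing down it reaches from about 0.4 to 0.875 m from the base axis. Payload 6.5 kg.
Tool frame: the origin (TCP) lies between the finger pads; the fingertips stand 17 mm ahead of it and the grasp point (between the pads) lies 2 mm behind it (arm.tcp_to_tips is the distance from the TCP to the fingertips, in m); z points along the fingers, y is the direction in which the jaws open and shut (so a half turn about z gives the same grasp; the last joint's range is limited). The gripper opens to 88 mm and grips with 3 to 60 N. Pads are 18 mm wide; open, the fingers measure 123 mm over their backs; the gripper's body (75 mm by 187 mm) begins 45 mm behind the grasp point.
Start: joints at [-1.31, 0.536, -0.004, 1.538, 0.003, 1.067, -0.071], TCP at [0.209, 0.616, 0.256] pointing down, gripper open.
Joint ranges: [-2.7, 2.7], [-0.37, 2.16], [-1.27, 1.26], [0.24, 2.4], [-1.31, 4.45], [0.19, 1.91], [-2.76, 2.76]. Speed limits (rad/s): [2.39, 2.39, 3.14, 3.14, 3.14, 3.14, 3.14].

### API

Orientations are given as [roll, pitch, yaw] about the fixed x, y, z axes, in that order (R = Rz(yaw) Ry(pitch) Rx(roll)).
In Python, from rig import arm gives the robot as it stands.
- The arm moves only by the shell command python3 -m jog 'ROWS' [FORCE]. ROWS is JSON, a list of rows, each a list of 3 entries, a list of its own where there are three numbers: the turn, a rotation vector about the tool's x, y, z in units of 2 pi rad (1.0 is 2 pi rad), then the shift along the tool's x, y, z in units of 0.75 m (1.0 is 0.75 m), then the opening, from -1 (shut) to 1 (fully open). A call has 1 to 8 rows; each row is the pose to reach, as a shift and turn from the pose measured when the call began, along the tool's axes at that moment, turning the shorter way round; what a row does not reach only later rows make up. A row lasts 1/12 s, in which the tool goes at most 41.7 mm and 7.16 degrees, less where a joint would pass 70% of its speed; a pose out of reach is approached as far as the arm can. A call with a number of a shift or a turn outside -1 to 1 is refused whole. A call with a gripper value outside its range is refused whole. The fingers move at their own pace and stop on an object; FORCE is the grip in N (left out, the last holds). Time passes only in rows, so rows that repeat a pose let the fingers close. It gives the time, the measured TCP pose, the force and the opening at its end, in the units of the state.
- arm.sense(): the state, without advancing time (a new reading comes with each control period).
- arm.get_image(name): name is "side" or "top" or "wrist"; returns a dict with "pixels" (420x560x3 uint8, red, green, blue), "camera_matrix" (3x3 intrinsics, pixels), "rvec" (rotation vector, rad) and "tvec" (3), from world to camera coordinates, as OpenCV has them; the wrist camera has in their place "hand_eye" (4x4, takes a point from camera to tool coordinates, whose origin is the TCP and whose axes are the flange's). Camera axes: x right, y down, z forward; pixel columns grow to the right and rows downward; lengths in m; the calibration is good to about 2 mm. A picture is of the moment at which its call begins: read the wrist's pose just before it. There is no depth.
- arm.hand_in(): hands the job in, once; it reports no verdict.
The state is a dict: "time": time; "qpos": joint angles; "joint_velocities": joint speeds; "joint_efforts": joint torques, N m; "position": TCP position; "eef_rot": TCP orientation; "ft_force": force on the tool from outside, world axes, zero at the start; "moment": the same for the moment, N m; "width": opening from 0.0 (shut) to 1.0 (fully open).
Only numpy, scipy, OpenCV 4.12 (cv2) and the standard library are available. Lean on these libraries where they do the work, as an engineer would, in place of code of your own. Each camera call takes 0.05 s, during which the arm holds its last target.

## Working session

There is one attempt and no reset: what is moved stays moved. The work goes in short steps, Python scripts to look and compute and a shell command to move; the robot and the scene stay as the last step left them, time stands still between calls to the robot, and variables do not carry over. Pictures are saved under pics/ and viewed, and the job is handed in when it is done.

```bash
ls; mkdir -p pics; python3 - <<'E'
from rig import arm
import cv2
s=arm.sense();print(s)
for n in["top","side","wrist"]:
    d=arm.get_image(n);cv2.imwrite(f"pics/{n}0.png",d["pixels"][:,:,::-1]);print(n,{k:v for k,v in d.items() if k!="pixels"})
print(arm.tcp_to_tips)
E
```

```text
pics
{'time': 0.0, 'qpos': array([-1.3102093 ,  0.53719783, -0.00441493,  1.53885145,  0.00265065,
        1.06731077, -0.07119128]), 'joint_velocities': array([ 0.00208417, -0.00020513,  0.00074218,  0.00039219,  0.00153657,
        0.0017211 ,  0.00127525]), 'joint_efforts': array([ 1.92650186e-04, -5.70990014e+01,  9.90623049e-01, -2.51601702e+01,
       -5.61937143e-02,  1.79600541e-02,  1.41148698e-04]), 'position': array([0.20850442, 0.61503375, 0.25482724]), 'eef_rot': array([-3.13983970e+00,  1.85372991e-04,  2.81489052e+00]), 'ft_force': array([-0.31831775, -0.08084023,  0.41256744]), 'moment': array([0.03461925, 0.00597618, 0.03722436]), 'width': 0.9996786256889237}
top {'camera_matrix': array([[481.78826139,   0.        , 279.05826191],
       [  0.        , 481.78826139, 209.7148533 ],
       [  0.        ,   0.        ,   1.        ]]), 'rvec': array([ 2.14492895, -2.17051034,  0.15633845]), 'tvec': array([0.00673933, 0.57574035, 1.19183692])}
side {'camera_matrix': array([[495.41133736,   0.        , 266.89311244],
       [  0.        , 495.41133736, 211.59291399],
       [  0.        ,   0.        ,   1.        ]]), 'rvec': array([ 2.28355256, -0.73653953,  0.27274087]), 'tvec': array([-0.47213247,  0.26007477,  1.24274855])}
wrist {'camera_matrix': array([[290.23814901,   0.        , 280.80071617],
       [  0.        , 290.23814901, 204.98234568],
       [  0.        ,   0.        ,   1.        ]]), 'hand_eye': array([[ 1.71035979e-04, -9.55855695e-01, -2.93836452e-01,
         7.62769278e-02],
       [ 9.99999979e-01,  1.31538420e-04,  1.54181783e-04,
         8.16537301e-04],
       [-1.08724753e-04, -2.93836472e-01,  9.55855698e-01,
        -1.29862664e-01],
       [ 0.00000000e+00,  0.00000000e+00,  0.00000000e+00,
         1.00000000e+00]])}
0.017
```

View pics/top0.png

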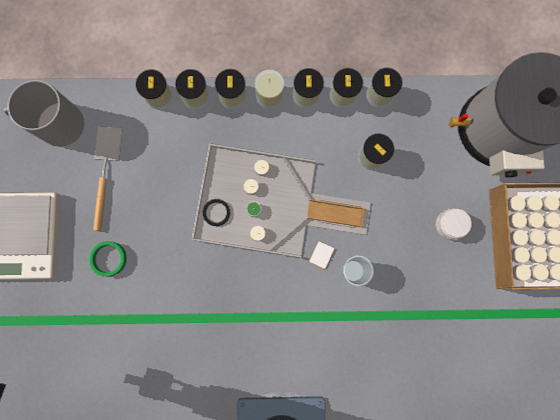

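View pics/side0.png

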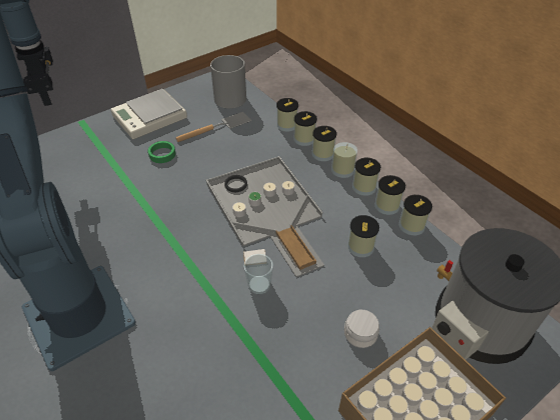

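View pics/wrist0.png

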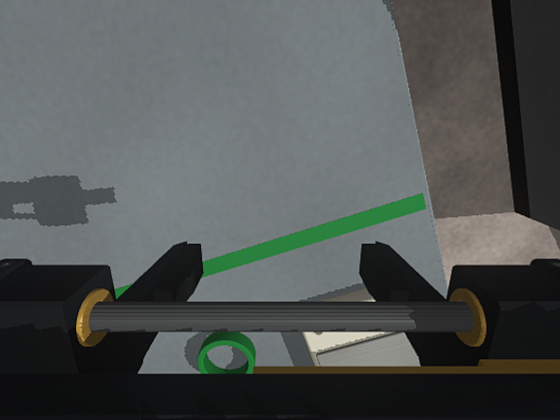

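```bash
cat > h.py <<'E'
from rig import arm
import cv2,numpy as np
from scipy.spatial.transform import Rotation as R
def cam(name):
    s=arm.sense(); d=arm.get_image(name)
    K=d["camera_matrix"]
    if name=="wrist":
        T=np.eye(4);T[:3,:3]=R.from_euler('xyz',s['eef_rot']).as_matrix();T[:3,3]=s['position']
        M=T@d["hand_eye"]; Rc=M[:3,:3];c=M[:3,3]
    else:
        Rw=cv2.Rodrigues(d["rvec"])[0];Rc=Rw.T;c=-Rc@d["tvec"]
    return d["pixels"],K,Rc,c,s
def ray(px,K,Rc,c,z):
    px=np.atleast_2d(np.asarray(px,float))
    r=np.c_[(px-[K[0,2],K[1,2]])/[K[0,0],K[1,1]],np.ones(len(px))]@Rc.T
    return c+r*((z-c[2])/r[:,2])[:,None]
def proj(P,K,Rc,c):
    p=(np.atleast_2d(P)-c)@Rc
    return p[:,:2]/p[:,2:]*[K[0,0],K[1,1]]+[K[0,2],K[1,2]]
E
python3 - <<'E'
from h import *
im,K,Rc,c,s=cam("top")
print(c)
cr=im[130:300,180:400];cv2.imwrite("pics/crop1.png",cv2.resize(cr,None,fx=3.5,fy=3.5,interpolation=cv2.INTER_CUBIC)[:,:,::-1])
hsv=cv2.cvtColor(im,cv2.COLOR_RGB2HSV)
for nm,m in(("ivory",cv2.inRange(hsv,(12,15,190),(40,140,255))),("green",cv2.inRange(hsv,(50,100,50),(80,255,255)))):
    m[:,:180]=0;m[:,320:]=0;m[:140]=0;m[255:]=0
    n,l,st,ce=cv2.connectedComponentsWithStats(m)
    for i in range(1,n):
        if st[i,4]>15: print(nm,st[i],ce[i],ray(ce[i],K,Rc,c,.03))
for n,p in dict(gate=(310,210),farL=(210,146),farR=(194,240),nR=(315,162),nL=(301,256),jar=(358,270),fjar=(378,150)).items(): print(n,ray(p,K,Rc,c,.02))
E
```

```text
[0.41245475 0.01494504 1.2576388 ]
ivory [254 160  15  14 167] [261.10778443 166.50299401] [[0.69082754 0.04507877 0.03      ]]
ivory [243 179  15  14 166] [250.43373494 185.62048193] [[0.6406074  0.07306338 0.03      ]]
ivory [250 226  15  15 176] [257.03409091 232.69318182] [[0.51833578 0.05679118 0.03      ]]
green [248 203  12  12 114] [253.35964912 208.64035088] [[0.58042608 0.06582856 0.03      ]]
gate [[ 0.57660349 -0.0805532   0.02      ]]
farL [[0.74962552 0.17950166 0.02      ]]
farR [[0.50228871 0.21888704 0.02      ]]
nR [[ 0.70374619 -0.09639439  0.02      ]]
nL [[ 0.45806487 -0.05498726  0.02      ]]
jar [[ 0.42068643 -0.19994882  0.02      ]]
fjar [[ 0.73448092 -0.26368815  0.02      ]]
```

View pics/crop1.png

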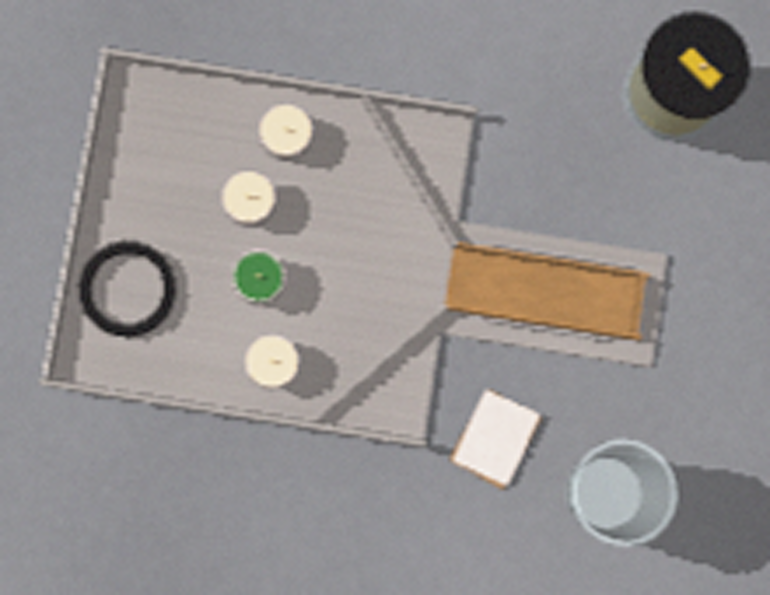

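```bash
cat > /tmp/a.py <<'E'
from h import *
im,K,Rc,c,s=cam("top")
f=lambda q:(np.array(q,float)+.5)/3.5-.5+[180,130]
cr=[(372,97),(325,420),(462,243),(447,312),(104,51),(46,380)]
tr=np.array([(125,85),(-125,85),(22,0),(-22,0),(127,282),(-127,282)])/1e3
zz=[.018]*4+[.021]*2
W=np.array([ray(f(p),K,Rc,c,z)[0,:2] for p,z in zip(cr,zz)])
a=tr-tr.mean(0);b=W-W.mean(0)
th=np.arctan2((a[:,0]*b[:,1]-a[:,1]*b[:,0]).sum(),(a*b).sum())
Rt=np.array([[np.cos(th),-np.sin(th)],[np.sin(th),np.cos(th)]])
o=W.mean(0)-Rt@tr.mean(0)
print("th",th,"o",o,"scale",np.linalg.norm(b)/np.linalg.norm(a));print(((W-o)@Rt-tr)*1e3)
for n,p in dict(i1=(.6908,.0451),i2=(.6406,.0731),i3=(.5183,.0568),g=(.5804,.0658)).items(): print(n,(np.array(p)-o)@Rt*1e3)
for n,p,z in(("ejar",(358,270),.085),("fjar",(378,149),.089),("ring",f((127,290)),.01)): print(n,(ray(p,K,Rc,c,z)[0,:2]-o)@Rt*1e3)
E
PYTHONPATH=. python3 /tmp/a.py
```

```text
Traceback (most recent call last):
  File "h.py", line 1, in <module>
    from rig import arm
ModuleNotFoundError: No module named 'rig'
```

```bash
cp /tmp/a.py a.py; python3 - < a.py
```

```text
th -0.1698777543312431 o [ 0.58154185 -0.08030388] scale 1.004994611991288
[[-1.16704441 -2.76723821]
 [ 3.68623542 -6.27425931]
 [ 2.55371297 -1.1595081 ]
 [-6.33633997  2.17489153]
 [-1.01804831  4.82171586]
 [ 2.2814843   3.20439822]]
i1 [ 86.48441539 142.07013024]
i2 [ 32.27329004 161.18017701]
i3 [-85.51054705 124.43854231]
g [-25.82600592 143.80773306]
ejar [-140.64672424 -134.06668553]
fjar [ 163.95925605 -142.28111508]
ring [-48.68850217 239.77246306]
```

```bash
cat >> h.py <<'E'
TH=-.1699;O=np.array([.5815,-.0803])
def t2w(p): 
    cc,ss=np.cos(TH),np.sin(TH);return O+np.array([[cc,-ss],[ss,cc]])@(np.array(p)/1e3)
def w2t(p):
    cc,ss=np.cos(TH),np.sin(TH);return (np.asarray(p)[...,:2]-O)@np.array([[cc,-ss],[ss,cc]])*1e3
def go(*tg):
    """targets (x_t mm,y_t mm,z_tcp mm,yaw rel tray deg) -> entries"""
    s=arm.sense();R0=R.from_euler('xyz',s['eef_rot'])
    p=w2t(s['position']);print("now t=%.2f"%s['time'],p.round(1),"z %.1f"%(s['position'][2]*1e3),"yaw_t %.1f"%np.degrees(s['eef_rot'][2]-TH-np.pi/2),"F",s['ft_force'].round(1),"w %.3f"%s['width'],s['eef_rot'].round(3))
    for x,y,z,a in tg:
        Rt=R.from_euler('xyz',[np.pi,0,np.radians(a)+TH+np.pi/2])
        d=np.r_[t2w((x,y)),z/1e3]-s['position']
        print((x,y,z,a),"turn",((R0.inv()*Rt).as_rotvec()/2/np.pi).round(4).tolist(),"shift",(R0.inv().apply(d)/.75).round(4).tolist(), "len mm %.0f"%(np.linalg.norm(d)*1e3))
E
python3 -c "
from h import *
go((0,60,220,0))"
```

```text
now t=0.25 [-485.2  622.6] z 255.3 yaw_t 81.0 F [0.1 0.4 0.1] w 1.004 [-3.141  0.     2.815]
(0, 60, 220, 0) turn [-0.0001, 0.0001, 0.225] shift [-0.7561, -0.6399, 0.0476] len mm 744
```

```bash
python3 -m jog '[[[0,0,0.225],[-0.756,-0.64,0.0476],-0.41],[[0,0,0.225],[-0.756,-0.64,0.0476],-0.41],[[0,0,0.225],[-0.756,-0.64,0.0476],-0.41],[[0,0,0.225],[-0.756,-0.64,0.0476],-0.41],[[0,0,0.225],[-0.756,-0.64,0.0476],-0.41],[[0,0,0.225],[-0.756,-0.64,0.0476],-0.41],[[0,0,0.225],[-0.756,-0.64,0.0476],-0.41],[[0,0,0.225],[-0.756,-0.64,0.0476],-0.41]]' 10; python3 -c "
from h import *
go((0,60,220,0))"
```

```text
time: 0.92
position: [0.3808, 0.3284, 0.2399]
eef_rot: [3.141, 0.0, 1.809]
ft_force: [0.5, -0.2, -0.5]
width: 0.417
now t=0.92 [-266.9  368.9] z 239.9 yaw_t 23.4 F [ 0.5 -0.2 -0.5] w 0.417 [3.141 0.    1.809]
(0, 60, 220, 0) turn [0.0, 0.0, 0.0649] shift [-0.5193, 0.1632, 0.0265] len mm 409
```

```bash
python3 -m jog '[[[0,0,0.065],[-0.519,0.163,0.0265],-0.41],[[0,0,0.065],[-0.519,0.163,0.0265],-0.41],[[0,0,0.065],[-0.519,0.163,0.0265],-0.41],[[0,0,0.065],[-0.519,0.163,0.0265],-0.41],[[0,0,0.065],[-0.519,0.163,0.0265],-0.41],[[0,0,0.065],[-0.519,0.163,0.0265],-0.41],[[0,0,0.065],[-0.519,0.163,0.0265],-0.41],[[0,0,0.065],[-0.519,0.163,0.0265],-0.41]]' 10; python3 -c "
from h import *
go((0,60,220,0))"
```

```text
time: 1.58
position: [0.5525, 0.0432, 0.2237]
eef_rot: [3.141, -0.0, 1.401]
ft_force: [0.4, 0.7, 0.0]
width: 0.294
now t=1.58 [-49.5 116.8] z 223.7 yaw_t -0.0 F [0.4 0.7 0. ] w 0.294 [ 3.141 -0.     1.401]
(0, 60, 220, 0) turn [0.0001, -0.0001, -0.0] shift [-0.0757, 0.0659, 0.005] len mm 75
```

```bash
python3 -m jog '[[[0,0,0],[-0.03,0.06,0.005],-0.41],[[0,0,0],[-0.03,0.06,0.005],-0.41],[[0,0,0],[-0.03,0.06,0.005],-0.41]]' 10; python3 -c "
from h import *
im,K,Rc,c,s=cam('wrist');cv2.imwrite('pics/w1.png',im[:,:,::-1])
np.savez('w1.npz',im=im,K=K,Rc=Rc,c=c)
go()"
```

```text
time: 1.83
position: [0.5948, 0.0101, 0.2198]
eef_rot: [3.14, 0.001, 1.396]
ft_force: [-0.4, 0.5, -0.8]
width: 0.293
now t=1.88 [-4.1 93.5] z 219.6 yaw_t -0.1 F [-0.7  0.5 -0.4] w 0.293 [-3.141  0.     1.399]
```

View pics/w1.png

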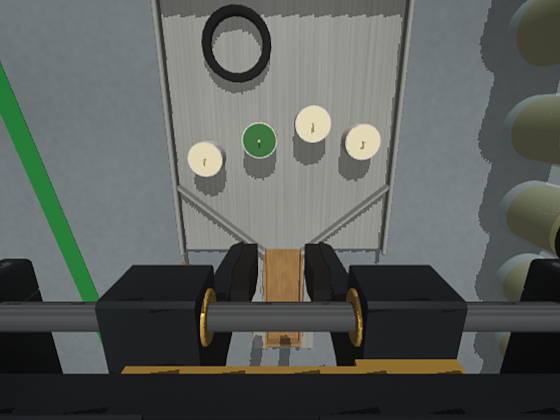

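```bash
python3 - <<'E'
from h import *
d=np.load('w1.npz');im,K,Rc,c=[d[k] for k in('im','K','Rc','c')]
hsv=cv2.cvtColor(im,cv2.COLOR_RGB2HSV)
for nm,m in(("ivory",cv2.inRange(hsv,(12,15,170),(40,140,255))),("green",cv2.inRange(hsv,(50,80,40),(80,255,255)))):
    m[:,:170]=0;m[:,400:]=0;m[200:]=0
    n,l,st,ce=cv2.connectedComponentsWithStats(m)
    for i in range(1,n):
        if st[i,4]>100:
            w=ray(st[i,:2]+st[i,2:4]/2-.5,K,Rc,c,.03)[0]; print(nm,st[i],w2t(ray(ce[i],K,Rc,c,.03)[0]).round(1),w2t(w).round(1))
print("proj gate",proj([[*t2w(p),z] for p,z in(((-22,0),.018),((22,0),.018),((-125,85),.018),((125,85),.018),((-125,280),.018),((125,280),.018))],K,Rc,c).round(1))
cv2.imwrite('pics/w1c.png',cv2.resize(im[170:350,150:420],None,fx=2.9,fy=2.9,interpolation=cv2.INTER_CUBIC)[:,:,::-1])
E
```

```text
ivory [296 106  35  36 987] [ 32.4 160.1] [ 32.5 160. ]
ivory [346 124  35  36 943] [ 86.9 141. ] [ 87.1 141. ]
ivory [188 142  34  35 900] [-85.5 123.1] [-85.6 123. ]
green [243 124  33  33 821] [-25.2 143.1] [-25.2 143.1]
proj gate [[265.2 255.1]
 [300.1 254.9]
 [176.1 190.1]
 [388.7 189. ]
 [154.1  -3.5]
 [409.6  -4.6]]
```

View pics/w1c.png

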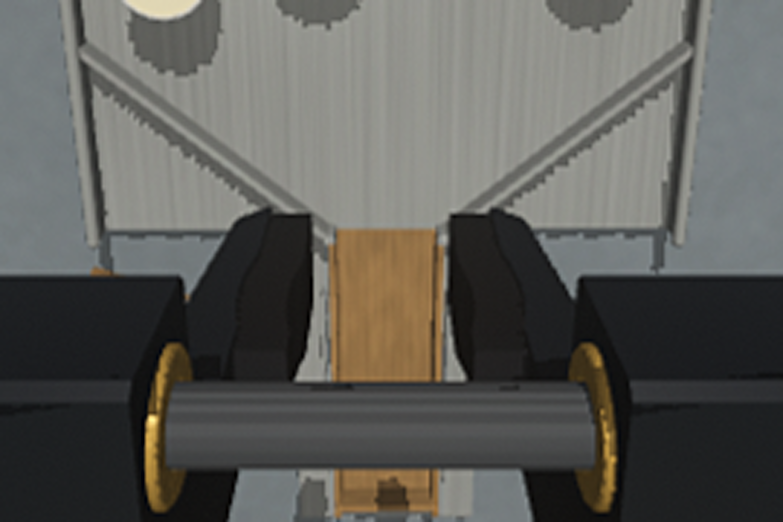

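```bash
python3 - <<'E'
from h import *
d=np.load('w1.npz');im,K,Rc,c=[d[k] for k in('im','K','Rc','c')]
f=lambda q:(np.array(q,float)+.5)/2.9-.5+[150,170]
for n,q,z in(("brownL",(333,229),.006),("brownR",(437,229),.006),("brownendL",(343,497),.006),("brownendR",(433,497),.006),("cornL",(84,50),.018),("cornR",(690,45),.018),("cLfloor",(88,72),.006),("topgateL",(326,232),.018),("topgateR",(445,230),.018),("platebotL",(106,233),.006),("platebotR",(668,233),.006)):
    print(n,w2t(ray(f(q),K,Rc,c,z)[0]).round(1))
for n,q in(("farL",(165,16)),("farR",(399,16))): print(n,w2t(ray(q,K,Rc,c,.006)[0]).round(1))
E
```

```text
brownL [-23.5   3.1]
brownR [23.1  2.9]
brownendL [ -21.6 -143.7]
brownendR [  23.4 -144. ]
cornL [-121.7   88.8]
cornR [123.2  89.6]
cLfloor [-125.3   76.4]
topgateL [-25.8   7.5]
topgateR [25.7  8.1]
platebotL [-125.2    1.7]
platebotR [126.9   0.3]
farL [-120.5  266.8]
farR [120.9 265.9]
```

```bash
python3 -c "
from h import *
go((97.6,170,110,-20),(97.6,170,40,-20))"
```

```text
now t=1.88 [-4.1 93.5] z 219.6 yaw_t -0.1 F [-0.7  0.5 -0.4] w 0.293 [-3.141  0.     1.399]
(97.6, 170, 110, -20) turn [-0.0, 0.0, 0.0552] shift [0.1023, 0.1354, 0.146] len mm 168
(97.6, 170, 40, -20) turn [-0.0, 0.0, 0.0552] shift [0.1024, 0.1354, 0.2394] len mm 220
```

```bash
python3 -m jog '[[[0,0,0.055],[0.102,0.135,0.12],-0.41],[[0,0,0.055],[0.102,0.135,0.12],-0.41],[[0,0,0.055],[0.102,0.135,0.12],-0.41],[[0,0,0.055],[0.102,0.135,0.12],-0.41],[[0,0,0.055],[0.102,0.135,0.16],-0.41],[[0,0,0.055],[0.102,0.135,0.2],-0.41],[[0,0,0.055],[0.102,0.135,0.22],-0.41],[[0,0,0.055],[0.102,0.135,0.22],-0.41]]' 10; python3 -c "
from h import *
im,K,Rc,c,s=cam('wrist');cv2.imwrite('pics/w2.png',im[:,:,::-1])
go((97.6,170,40,-20))"
```

```text
time: 2.55
position: [0.7022, 0.0726, 0.0506]
eef_rot: [-3.135, 0.004, 1.055]
ft_force: [-0.6, -1.2, 0.6]
width: 0.294
now t=2.60 [ 95.1 170.8] z 53.3 yaw_t -19.9 F [ 0.   0.1 -0.6] w 0.293 [-3.138e+00  2.000e-03  1.054e+00]
(97.6, 170, 40, -20) turn [-0.0006, 0.0003, 0.0004] shift [0.0001, 0.0036, 0.0178] len mm 14
```

View pics/w2.png

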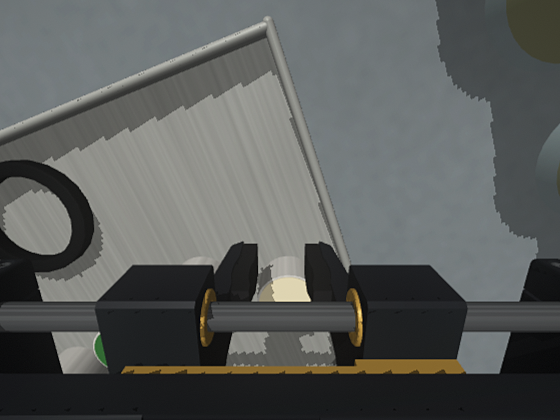

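```bash
python3 -m jog '[[[0,0,0],[0,0.0036,0.01],-0.41],[[0,0,0],[0,0.0036,0.0178],-0.41],[[0,0,0],[0,0.0036,0.0178],-0.41],[[0,0,0],[0,0.0036,0.0178],-0.41]]' 10; python3 -c "
from h import *
go((95,162.5,39.5,-20),(7.8,26.5,39.5,-20))"
```

```text
time: 2.93
position: [0.7067, 0.0707, 0.0407]
eef_rot: [-3.139, 0.001, 1.054]
ft_force: [0.3, -0.7, -0.7]
width: 0.296
now t=2.93 [ 97.8 170. ] z 40.7 yaw_t -19.9 F [ 0.3 -0.7 -0.7] w 0.296 [-3.139e+00  1.000e-03  1.054e+00]
(95, 162.5, 39.5, -20) turn [-0.0005, 0.0002, 0.0004] shift [-0.0107, -0.0001, 0.0016] len mm 8
(7.8, 26.5, 39.5, -20) turn [-0.0005, 0.0002, 0.0004] shift [-0.2208, -0.0479, 0.002] len mm 169
```

```bash
python3 -m jog '[[[0,0,0],[-0.006,0,0.001],-0.41],[[0,0,0],[-0.0107,0,0.001],-0.41],[[0,0,0],[-0.0187,-0.0018,0.001],-0.41],[[0,0,0],[-0.0267,-0.0036,0.001],-0.41],[[0,0,0],[-0.0347,-0.0054,0.001],-0.41],[[0,0,0],[-0.0427,-0.0072,0.001],-0.41],[[0,0,0],[-0.0507,-0.009,0.001],-0.41],[[0,0,0],[-0.0587,-0.0108,0.001],-0.41]]' 10; python3 -c "
from h import *
im,K,Rc,c,s=cam('wrist');cv2.imwrite('pics/w3.png',im[:,:,::-1])
go((7.8,26.5,39.5,-20))"
```

```text
time: 3.6
position: [0.6775, 0.0359, 0.0401]
eef_rot: [-3.139, 0.001, 1.054]
ft_force: [0.4, -0.0, 0.1]
width: 0.298
now t=3.65 [ 74.4 129.2] z 40.1 yaw_t -19.9 F [-1.3 -0.3  0.1] w 0.294 [-3.138e+00  2.000e-03  1.053e+00]
(7.8, 26.5, 39.5, -20) turn [-0.0005, 0.0004, 0.0002] shift [-0.159, -0.0367, 0.0013] len mm 122
```

View pics/w3.png

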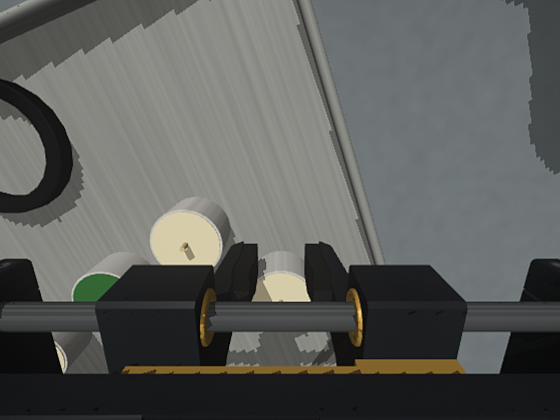

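```bash
python3 -m jog '[[[0,0,0],[-0.0085,-0.002,0.0012],-0.41],[[0,0,0],[-0.0175,-0.004,0.0012],-0.41],[[0,0,0],[-0.0265,-0.0061,0.0012],-0.41],[[0,0,0],[-0.0355,-0.0082,0.0012],-0.41],[[0,0,0],[-0.0445,-0.0102,0.0012],-0.41],[[0,0,0],[-0.0535,-0.0123,0.0012],-0.41],[[0,0,0],[-0.0625,-0.0144,0.0012],-0.41],[[0,0,0],[-0.0715,-0.0165,0.0012],-0.41]]' 10; python3 -c "
from h import *
im,K,Rc,c,s=cam('top');cv2.imwrite('pics/t3.png',cv2.resize(im[130:300,180:400],None,fx=3.5,fy=3.5)[:,:,::-1])
im,K,Rc,c,s=cam('wrist');cv2.imwrite('pics/w4.png',im[:,:,::-1])
go((7.8,26.5,39.5,-20))"
```

```text
time: 4.32
position: [0.6387, -0.0066, 0.0392]
eef_rot: [-3.138, 0.003, 1.053]
ft_force: [-0.2, -0.2, 0.0]
width: 0.291
now t=4.42 [43.6 81.2] z 39.3 yaw_t -20.0 F [ 0.8 -0.1  0. ] w 0.295 [-3.138  0.004  1.051]
(7.8, 26.5, 39.5, -20) turn [-0.0006, 0.0006, -0.0001] shift [-0.0849, -0.0199, 0.0001] len mm 65
```

View pics/w4.png

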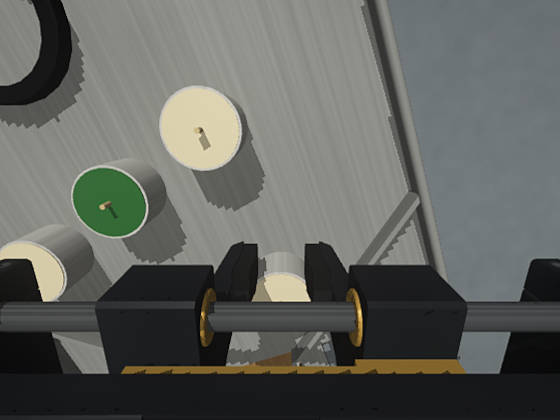

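View pics/t3.png

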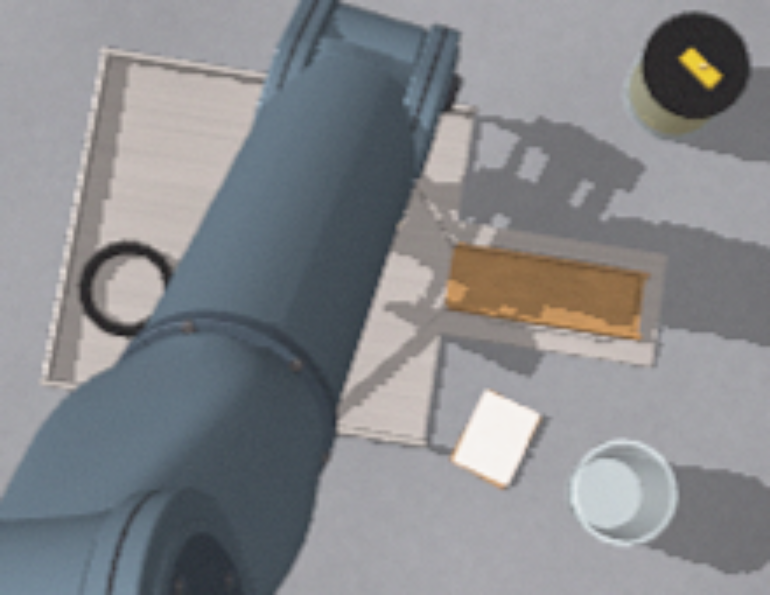

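```bash
cat >> h.py <<'E'
def back(px):
    """wrist pixel of the cup-top's trailing rim -> offset along push from TCP"""
    im,K,Rc,c,s=cam('wrist');cv2.imwrite('pics/b.png',im[:,:,::-1])
    p=w2t(ray(px,K,Rc,c,.03)[0]);t=w2t(s['position']);a=s['eef_rot'][2]-TH-np.pi/2
    d=np.array([np.sin(a),-np.cos(a)]);l=np.array([np.cos(a),np.sin(a)])
    print("rim",p,"along",(p-t)@d,"lat",(p-t)@l,"centre",p+19*d)
E
python3 -c "
from h import *
back((283,272))
im=cv2.imread('pics/b.png');cv2.imwrite('pics/b4.png',cv2.resize(im[225:365,200:370],None,fx=4,fy=4,interpolation=cv2.INTER_CUBIC))"
```

```text
rim [42.8991703  77.30441982] along 3.9327180069865046 lat 0.660941639833322 centre [36.38870046 59.45466402]
```

View pics/b4.png

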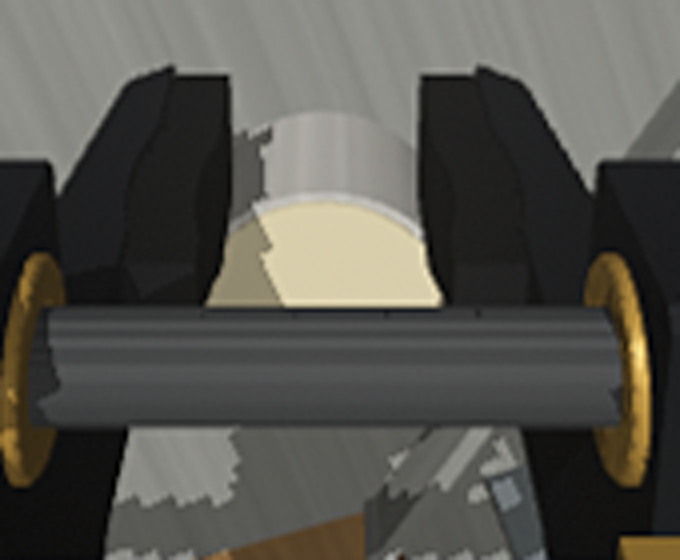

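```bash
python3 -m jog '[[[0,0,0],[-0.009,-0.002,0],-0.41],[[0,0,0],[-0.018,-0.0042,0],-0.41],[[0,0,0],[-0.028,-0.0065,0],-0.41],[[0,0,0],[-0.038,-0.0089,0],-0.41],[[0,0,0],[-0.048,-0.0112,0],-0.41],[[0,0,0],[-0.058,-0.0136,0],-0.41],[[0,0,0],[-0.067,-0.0157,0],-0.41],[[0,0,0],[-0.073,-0.0171,0],-0.41]]' 10; python3 -c "
from h import *
back((281,273.5))
im=cv2.imread('pics/b.png');cv2.imwrite('pics/b5.png',im)
go((7.8,26.5,39.5,-20),(7.8,20,39.5,-20),(7.8,-20,39.5,-20),(7.8,-20,39.5,0))"
```

```text
time: 5.13
position: [0.5998, -0.049, 0.0396]
eef_rot: [-3.138, 0.003, 1.051]
ft_force: [0.3, 0.4, 0.4]
width: 0.296
rim [10.62240807 29.35243804] along 5.019711055587197 lat -0.4170410352677849 centre [ 4.10873497 11.50385091]
now t=5.18 [12.4 33.2] z 39.6 yaw_t -20.1 F [-0.  -0.9 -0.5] w 0.293 [-3.138  0.004  1.05 ]
(7.8, 26.5, 39.5, -20) turn [-0.0006, 0.0006, -0.0003] shift [-0.0105, -0.0027, 0.0001] len mm 8
(7.8, 20, 39.5, -20) turn [-0.0006, 0.0006, -0.0003] shift [-0.0187, 0.0003, 0.0002] len mm 14
(7.8, -20, 39.5, -20) turn [-0.0006, 0.0006, -0.0003] shift [-0.0687, 0.0186, 0.0003] len mm 53
(7.8, -20, 39.5, 0) turn [-0.0007, 0.0005, -0.0558] shift [-0.0687, 0.0186, 0.0003] len mm 53
```

View pics/b5.png

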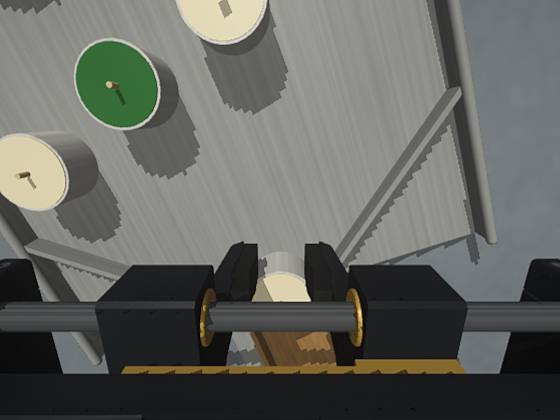

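```bash
python3 -m jog '[[[0,0,0],[-0.0055,-0.0014,0],-0.41],[[0,0,0],[-0.0105,-0.0027,0],-0.41],[[0,0,0],[-0.0165,-0.0006,0],-0.41],[[0,0,0],[-0.0225,0.0016,0],-0.41],[[0,0,0],[-0.0285,0.0038,0],-0.41],[[0,0,0],[-0.0345,0.006,0],-0.41],[[0,0,0],[-0.0405,0.0082,0],-0.41],[[0,0,0],[-0.0465,0.0104,0],-0.41]]' 10; python3 -c "
from h import *
back((281,273.5))
im=cv2.imread('pics/b.png');cv2.imwrite('pics/b6.png',im)
im,K,Rc,c,s=cam('side');cv2.imwrite('pics/s6.png',cv2.resize(im[140:300,180:400],None,fx=3.5,fy=3.5,interpolation=cv2.INTER_CUBIC)[:,:,::-1])
go((7.8,-20,39.5,-20),(0,-17,39.5,0))"
```

```text
time: 5.85
position: [0.5887, -0.0844, 0.0396]
eef_rot: [-3.138, 0.004, 1.05]
ft_force: [-0.2, -0.0, 0.8]
width: 0.297
rim [ 5.69589618 -7.41167555] along 5.074339212351862 lat -0.41940279262242885 centre [ -0.8323405  -25.25494111]
now t=5.95 [ 7.8 -3.7] z 39.7 yaw_t -20.2 F [-0.4  0.4 -0.1] w 0.293 [-3.138  0.004  1.049]
(7.8, -20, 39.5, -20) turn [-0.0006, 0.0007, -0.0005] shift [-0.0204, 0.0076, 0.0004] len mm 16
(0, -17, 39.5, 0) turn [-0.0007, 0.0006, -0.0561] shift [-0.0203, -0.0036, 0.0004] len mm 15
```

View pics/b6.png

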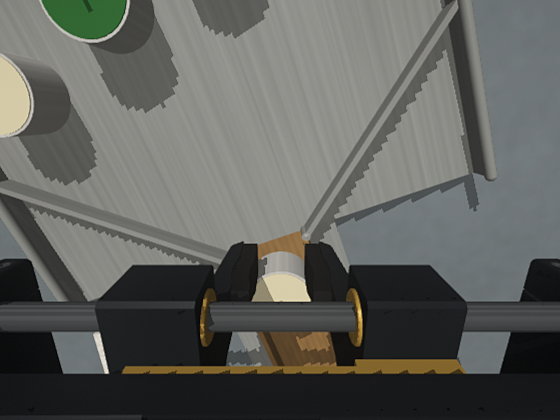

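View pics/s6.png

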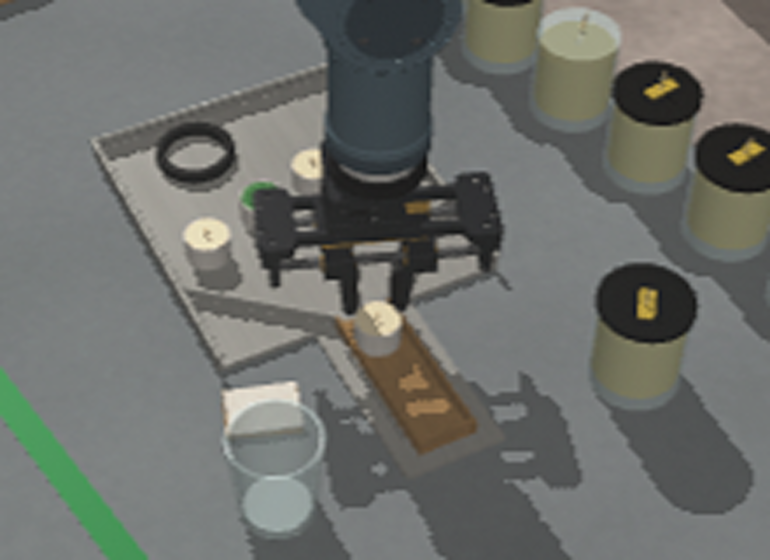

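```bash
python3 -m jog '[[[0,0,0],[-0.006,0.0022,0],-0.41],[[0,0,0],[-0.012,0.0044,0],-0.41],[[0,0,0],[-0.018,0.0066,0],-0.41],[[0,0,0],[-0.018,0.0066,0],-0.41],[[0,0,0],[0.003,0.0066,0],-0.41],[[0,0,0],[0.02,0.0066,-0.04],-0.41],[[0,0,0],[0.04,0.0066,-0.09],-0.41],[[0,0,0],[0.04,0.0066,-0.13],-0.41]]' 10; python3 -c "
from h import *
im,K,Rc,c,s=cam('wrist');cv2.imwrite('pics/w7.png',im[:,:,::-1])
go((32.5,191,110,0),(32.5,191,40,0))"
```

```text
time: 6.62
position: [0.6099, -0.0579, 0.1386]
eef_rot: [-3.138, 0.002, 1.052]
ft_force: [1.5, 0.2, 0.4]
width: 0.296
now t=6.67 [27.3 25. ] z 144.4 yaw_t -20.0 F [ 2.6 -1.   3.5] w 0.293 [ 3.138e+00 -1.000e-03  1.051e+00]
(32.5, 191, 110, 0) turn [0.0007, 0.0, -0.0557] shift [0.2102, -0.0696, 0.0457] len mm 170
(32.5, 191, 40, 0) turn [0.0007, 0.0, -0.0557] shift [0.2101, -0.07, 0.139] len mm 196
```

View pics/w7.png

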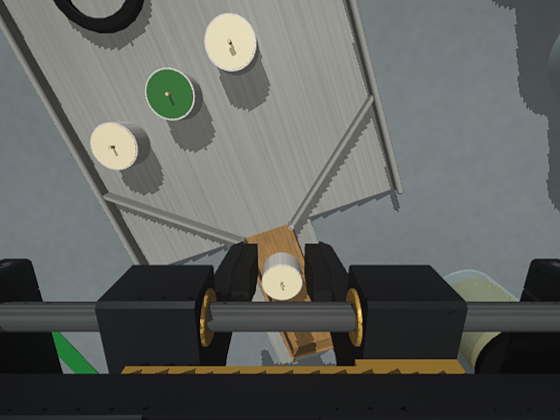

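```bash
python3 -m jog '[[[0,0,-0.0557],[0.21,-0.07,0.02],-0.41],[[0,0,-0.0557],[0.21,-0.07,0.02],-0.41],[[0,0,-0.0557],[0.21,-0.07,0.02],-0.41],[[0,0,-0.0557],[0.21,-0.07,0.02],-0.41],[[0,0,-0.0557],[0.21,-0.07,0.05],-0.41],[[0,0,-0.0557],[0.21,-0.07,0.09],-0.41],[[0,0,-0.0557],[0.21,-0.07,0.11],-0.41],[[0,0,-0.0557],[0.21,-0.07,0.11],-0.41]]' 10; python3 -c "
from h import *
im,K,Rc,c,s=cam('wrist');cv2.imwrite('pics/w8.png',im[:,:,::-1])
go((32.5,191,40,0))"
```

```text
time: 7.33
position: [0.6426, 0.1015, 0.0579]
eef_rot: [-3.139, 0.004, 1.401]
ft_force: [-0.2, 0.1, -0.3]
width: 0.297
now t=7.38 [ 31.1 189.5] z 60.1 yaw_t -0.1 F [ 0.1 -0.1  0.2] w 0.295 [3.141e+00 3.000e-03 1.400e+00]
(32.5, 191, 40, 0) turn [0.0001, 0.0004, -0.0002] shift [0.002, 0.0019, 0.0268] len mm 20
```

View pics/w8.png

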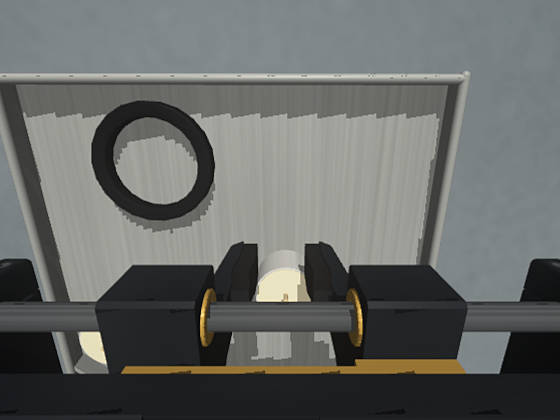

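```bash
python3 -m jog '[[[0,0,0],[0.002,0.002,0.014],-0.41],[[0,0,0],[0.002,0.002,0.025],-0.41],[[0,0,0],[0.002,0.002,0.027],-0.41],[[0,0,0],[0.002,0.002,0.027],-0.41],[[0,0,0],[-0.004,0.002,0.027],-0.41],[[0,0,0],[-0.009,0.002,0.027],-0.41],[[0,0,0],[-0.016,0.002,0.027],-0.41],[[0,0,0],[-0.024,0.002,0.027],-0.41]]' 10; python3 -c "
from h import *
back((281,273.5))
im=cv2.imread('pics/b.png');cv2.imwrite('pics/b8.png',im)
go((33,111,39.5,0))"
```

```text
time: 8.05
position: [0.6428, 0.0827, 0.0404]
eef_rot: [3.14, 0.002, 1.4]
ft_force: [-0.3, 0.7, 0.5]
width: 0.299
rim [ 32.74909229 165.60651269] along 5.380411696919425 lat -0.07537041303184944 centre [ 32.72853035 146.60652382]
now t=8.10 [ 33.  168.9] z 40.4 yaw_t -0.2 F [ 0.  -0.4  0.3] w 0.294 [3.14  0.004 1.398]
(33, 111, 39.5, 0) turn [0.0002, 0.0006, -0.0005] shift [-0.0771, 0.0003, 0.0015] len mm 58
```

View pics/b8.png

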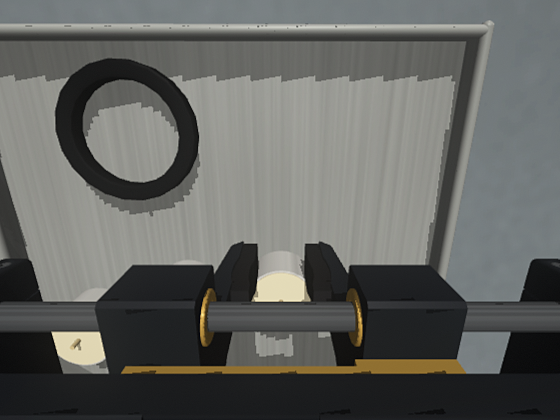

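```bash
python3 -m jog '[[[0,0,0],[-0.009,0.0003,0.001],-0.41],[[0,0,0],[-0.0185,0.0003,0.001],-0.41],[[0,0,0],[-0.028,0.0003,0.001],-0.41],[[0,0,0],[-0.0375,0.0003,0.001],-0.41],[[0,0,0],[-0.047,0.0003,0.001],-0.41],[[0,0,0],[-0.057,0.0003,0.001],-0.41],[[0,0,0],[-0.067,0.0003,0.001],-0.41],[[0,0,0],[-0.077,0.0003,0.001],-0.41]]' 10; python3 -c "
from h import *
back((281,273.5))
im=cv2.imread('pics/b.png');cv2.imwrite('pics/b9.png',im)
go((0,33,39.5,0))"
```

```text
time: 8.77
position: [0.6327, 0.0228, 0.0398]
eef_rot: [3.141, 0.004, 1.398]
ft_force: [0.6, 0.3, 1.1]
width: 0.294
rim [ 32.8905415  105.23608016] along 5.0789703198895015 lat -0.07988913453132662 centre [32.83512488 86.23616098]
now t=8.82 [ 33.  107.9] z 39.9 yaw_t -0.3 F [-1.1 -1.4  0.2] w 0.297 [3.141 0.005 1.396]
(0, 33, 39.5, 0) turn [0.0002, 0.0009, -0.0008] shift [-0.1001, -0.0436, 0.001] len mm 82
```

View pics/b9.png

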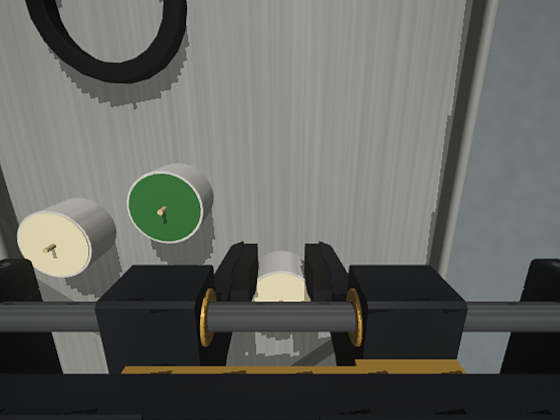

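Green cleared (165,205), disc still cradled at (281,288). Now the diagonal, ~10 mm/row at most.

```bash
python3 -m jog '[[[0,0,0],[-0.01,-0.0044,0.0005],-0.41],[[0,0,0],[-0.021,-0.0092,0.0005],-0.41],[[0,0,0],[-0.032,-0.014,0.0005],-0.41],[[0,0,0],[-0.043,-0.0188,0.0005],-0.41],[[0,0,0],[-0.054,-0.0236,0.0005],-0.41],[[0,0,0],[-0.065,-0.0283,0.0005],-0.41],[[0,0,0],[-0.076,-0.0331,0.0005],-0.41],[[0,0,0],[-0.086,-0.0375,0.0005],-0.41]]' 10; python3 -c "
from h import *
back((281,273.5))
im=cv2.imread('pics/b.png');cv2.imwrite('pics/b10.png',im)
go((0,33,39.5,0),(0,-16,39.5,0))"
```

```text
time: 9.48
position: [0.5927, -0.0391, 0.0398]
eef_rot: [3.141, 0.006, 1.396]
ft_force: [0.6, -0.4, 0.1]
width: 0.294
rim [ 3.98023798 37.34938665] along 5.113083159374603 lat -0.08416776433877554 centre [ 3.88041078 18.3496489 ]
now t=9.53 [ 3.4 40.4] z 39.8 yaw_t -0.4 F [-1.4 -1.   0.3] w 0.296 [3.142 0.007 1.394]
(0, 33, 39.5, 0) turn [0.0, 0.0011, -0.0011] shift [-0.0099, -0.0045, 0.0005] len mm 8
(0, -16, 39.5, 0) turn [0.0, 0.0011, -0.0011] shift [-0.0753, -0.004, 0.0009] len mm 57
```

View pics/b10.png

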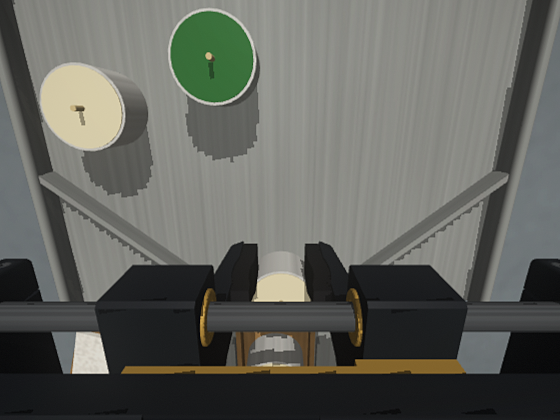

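```bash
python3 -m jog '[[[0,0.001,-0.001],[-0.005,-0.0023,0.0005],-0.41],[[0,0.001,-0.001],[-0.01,-0.0044,0.0005],-0.41],[[0,0.001,-0.001],[-0.016,-0.0044,0.0005],-0.41],[[0,0.001,-0.001],[-0.022,-0.0043,0.0005],-0.41],[[0,0.001,-0.001],[-0.028,-0.0043,0.0005],-0.41],[[0,0.001,-0.001],[-0.034,-0.0042,0.0005],-0.41],[[0,0.001,-0.001],[-0.04,-0.0042,0.0005],-0.41],[[0,0.001,-0.001],[-0.046,-0.0041,0.0005],-0.41]]' 10; python3 -c "
from h import *
back((281,273.5))
im=cv2.imread('pics/b.png');cv2.imwrite('pics/b11.png',im)
im,K,Rc,c,s=cam('side');cv2.imwrite('pics/s11.png',cv2.resize(im[140:300,180:400],None,fx=3.5,fy=3.5,interpolation=cv2.INTER_CUBIC)[:,:,::-1])
go((0,-16,39.5,0))"
```

```text
time: 10.2
position: [0.5826, -0.0749, 0.0397]
eef_rot: [3.141, 0.001, 1.4]
ft_force: [0.1, 0.5, -0.8]
width: 0.293
rim [0.09154812 0.61421601] along 4.936643959048857 lat -0.08865032597252744 centre [  0.07734198 -18.38577868]
now t=10.30 [0.2 4.7] z 39.7 yaw_t -0.1 F [-0.1  0.1  1. ] w 0.299 [3.141e+00 1.000e-03 1.399e+00]
(0, -16, 39.5, 0) turn [0.0, 0.0002, -0.0003] shift [-0.0276, -0.0002, 0.0004] len mm 21
```

View pics/b11.png

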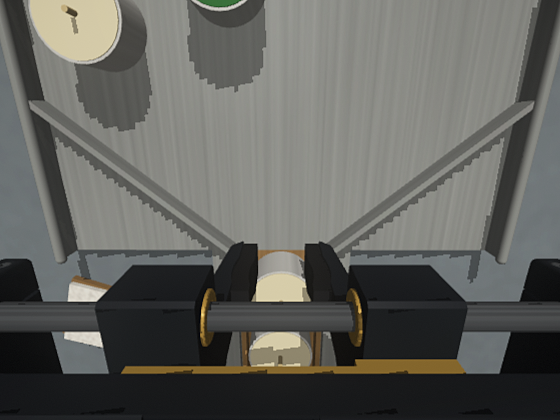

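View pics/s11.png

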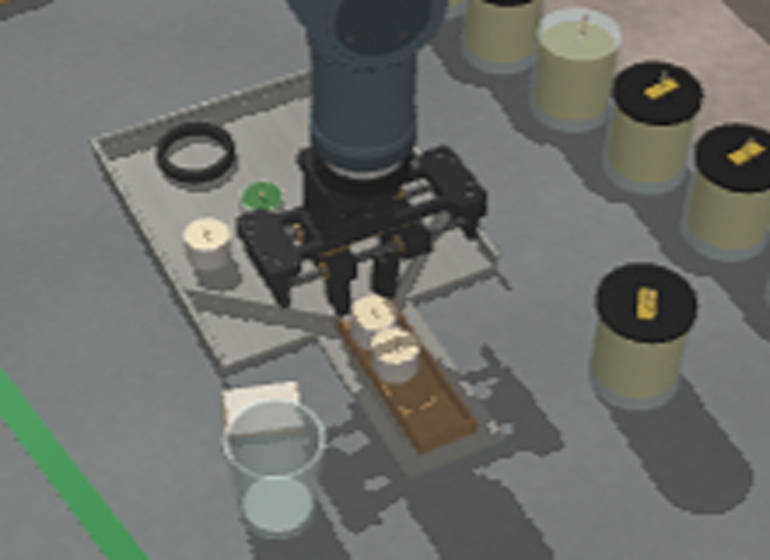

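```bash
python3 -m jog '[[[0,0,0],[-0.007,0,0],-0.41],[[0,0,0],[-0.014,0,0],-0.41],[[0,0,0],[-0.021,0,0],-0.41],[[0,0,0],[-0.028,0,0],-0.41],[[0,0,0],[-0.028,0,0],-0.41],[[0,0,0],[-0.006,0,0],-0.41],[[0,0,0],[0.02,0,-0.04],-0.41],[[0,0,0],[0.04,0,-0.09],-0.41]]' 10; python3 -c "
from h import *
im,K,Rc,c,s=cam('wrist');cv2.imwrite('pics/w12.png',im[:,:,::-1])
go((-96,152,110,20),(-96,152,40,20))"
```

```text
time: 10.97
position: [0.5854, -0.0447, 0.1054]
eef_rot: [-3.136, 0.002, 1.399]
ft_force: [1.1, 0.5, 1.0]
width: 0.298
now t=11.02 [ 3.1 40. ] z 113.6 yaw_t 0.1 F [3.6 2.6 4.4] w 0.296 [ 3.135e+00 -3.000e-03  1.402e+00]
(-96, 152, 110, 20) turn [0.001, -0.0003, -0.0553] shift [0.1495, -0.132, 0.0044] len mm 150
(-96, 152, 40, 20) turn [0.001, -0.0003, -0.0553] shift [0.1492, -0.1326, 0.0978] len mm 167
```

View pics/w12.png

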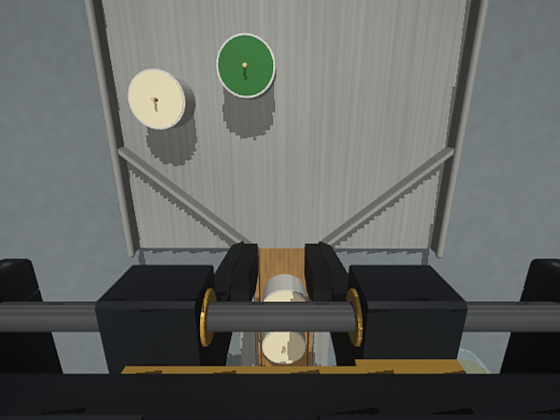

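```bash
python3 -c "
from h import *
go((-98.6,151,110,25),(-98.6,151,55,25))"
python3 -m jog '[[[0.001,0,-0.02],[0.04,-0.035,0],-0.41],[[0.001,0,-0.04],[0.08,-0.07,0],-0.41],[[0.001,0,-0.06],[0.12,-0.105,0],-0.41],[[0.001,0,-0.069],[0.147,-0.135,0],-0.41],[[0.001,0,-0.069],[0.147,-0.135,0.02],-0.41],[[0.001,0,-0.069],[0.147,-0.135,0.05],-0.41],[[0.001,0,-0.069],[0.147,-0.135,0.075],-0.41],[[0.001,0,-0.069],[0.147,-0.135,0.075],-0.41]]' 10; python3 -c "
from h import *
im,K,Rc,c,s=cam('wrist');cv2.imwrite('pics/w13.png',im[:,:,::-1])
go((-98.6,151,40,25))"
```

```text
now t=11.02 [ 3.1 40. ] z 113.6 yaw_t 0.1 F [3.6 2.6 4.4] w 0.296 [ 3.135e+00 -3.000e-03  1.402e+00]
(-98.6, 151, 110, 25) turn [0.0011, -0.0002, -0.0692] shift [0.1481, -0.1355, 0.0044] len mm 151
(-98.6, 151, 55, 25) turn [0.0011, -0.0002, -0.0692] shift [0.1479, -0.1359, 0.0777] len mm 162
time: 11.68
position: [0.5084, 0.0842, 0.0545]
eef_rot: [-3.138, -0.001, 1.836]
ft_force: [-0.6, 0.0, -0.2]
width: 0.297
now t=11.73 [-99.  149.8] z 56.0 yaw_t 24.9 F [0.4 0.3 0.6] w 0.296 [-3.139e+00 -1.000e-03  1.836e+00]
(-98.6, 151, 40, 25) turn [-0.0004, -0.0002, -0.0003] shift [0.0013, 0.0012, 0.0213] len mm 16
```

View pics/w13.png

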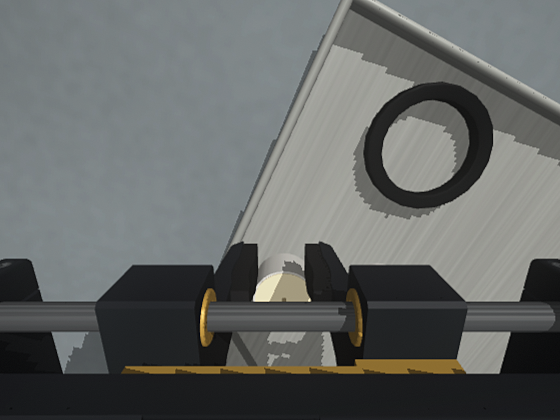

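Disc is centred between the fingers (283,285). Descend and check for contact.

```bash
python3 -m jog '[[[0,0,0],[0.0013,0.0012,0.011],-0.41],[[0,0,0],[0.0013,0.0012,0.02],-0.41],[[0,0,0],[0.0013,0.0012,0.021],-0.41],[[0,0,0],[0.0013,0.0012,0.021],-0.41]]' 10; python3 -c "
from h import *
go((-95,144.5,39.7,25),(-81.7,106.8,39.7,25))"
```

```text
time: 12.07
position: [0.5098, 0.0851, 0.0402]
eef_rot: [-3.139, -0.001, 1.836]
ft_force: [-0.3, -0.6, 0.2]
width: 0.295
now t=12.07 [-98.6 150.9] z 40.2 yaw_t 24.9 F [-0.3 -0.6  0.2] w 0.295 [-3.139e+00 -1.000e-03  1.836e+00]
(-95, 144.5, 39.7, 25) turn [-0.0004, -0.0002, -0.0003] shift [-0.0098, 0.0007, 0.0006] len mm 7
(-81.7, 106.8, 39.7, 25) turn [-0.0004, -0.0002, -0.0003] shift [-0.0629, -0.0044, 0.0006] len mm 47
```

```bash
python3 -m jog '[[[0,0,0],[-0.005,0.0003,0.0003],-0.41],[[0,0,0],[-0.0098,0.0005,0.0003],-0.41],[[0,0,0],[-0.017,-0.0003,0.0003],-0.41],[[0,0,0],[-0.025,-0.001,0.0003],-0.41],[[0,0,0],[-0.034,-0.0018,0.0003],-0.41],[[0,0,0],[-0.043,-0.0026,0.0003],-0.41],[[0,0,0],[-0.052,-0.0034,0.0003],-0.41],[[0,0,0],[-0.062,-0.0044,0.0003],-0.41]]' 10; python3 -c "
from h import *
back((281,273.5))
im=cv2.imread('pics/b.png');cv2.imwrite('pics/b14.png',im)
go((-9.7,28.8,39.7,25))"
```

```text
time: 12.73
position: [0.519, 0.0387, 0.04]
eef_rot: [-3.139, -0.001, 1.835]
ft_force: [-1.0, -0.1, 0.3]
width: 0.298
rim [-79.31902134 102.18727258] along 5.0805146293761565 lat 0.27480977451509725 centre [-71.31993455  84.95316076]
now t=12.78 [-81.1 104.7] z 40.0 yaw_t 24.8 F [ 0.9 -1.3  0.9] w 0.295 [-3.139  0.     1.833]
(-9.7, 28.8, 39.7, 25) turn [-0.0004, 0.0, -0.0006] shift [-0.1318, 0.044, 0.0004] len mm 104
```

View pics/b14.png

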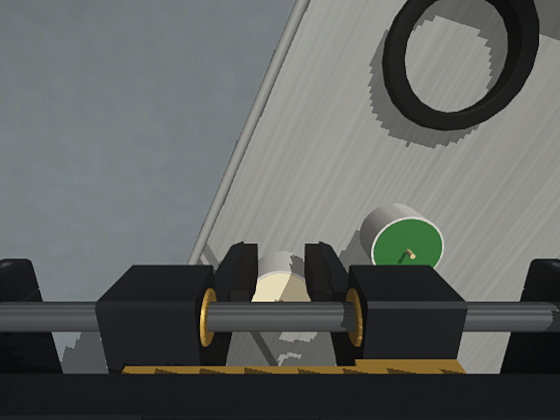

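```bash
python3 -m jog '[[[0,0,0],[-0.009,0.003,0.0003],-0.41],[[0,0,0],[-0.019,0.0063,0.0003],-0.41],[[0,0,0],[-0.03,0.01,0.0003],-0.41],[[0,0,0],[-0.041,0.0137,0.0003],-0.41],[[0,0,0],[-0.052,0.0174,0.0003],-0.41],[[0,0,0],[-0.063,0.021,0.0003],-0.41],[[0,0,0],[-0.074,0.0247,0.0003],-0.41],[[0,0,0],[-0.085,0.0284,0.0003],-0.41]]' 10; python3 -c "
from h import *
back((281,273.5))
im=cv2.imread('pics/b.png');cv2.imwrite('pics/b15.png',im)
go((-9.7,28.8,39.7,25))"
```

```text
time: 13.45
position: [0.5569, -0.0202, 0.0397]
eef_rot: [-3.139, 0.0, 1.833]
ft_force: [-0.6, 0.5, 0.8]
width: 0.291
rim [-32.07789927  50.66059389] along 4.9742394479111915 lat 0.27332704200243696 centre [-24.1144145  33.4100023]
now t=13.50 [-33.   53.3] z 40.0 yaw_t 24.7 F [ 1.  -1.2  0.2] w 0.294 [-3.140e+00  2.000e-03  1.832e+00]
(-9.7, 28.8, 39.7, 25) turn [-0.0002, 0.0003, -0.0009] shift [-0.0426, 0.0147, 0.0004] len mm 34
```

View pics/b15.png

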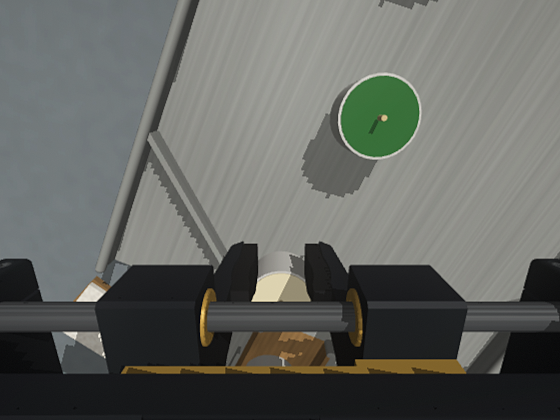

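```bash
python3 -c "
from h import *
for x,y,a in((-12,21.5,25),(-1,12,25),(-.3,8,19),(0,4,13),(0,0,7),(0,-4,0),(0,-10,0)):
    r=np.radians(a);go((x-22.9*np.sin(r),y+22.9*np.cos(r),39.7,a))" | grep turn
```

```text
(np.float64(-21.67795819386202), np.float64(42.254448323139286), 39.7, 25) turn [-0.0002, 0.0003, -0.0009] shift [-0.0196, 0.0076, 0.0004] len mm 16
(np.float64(-10.677958193862017), np.float64(32.754448323139286), 39.7, 25) turn [-0.0002, 0.0003, -0.0009] shift [-0.0373, 0.0157, 0.0004] len mm 30
(np.float64(-7.755510737068888), np.float64(29.652375381224353), 39.7, 19) turn [-0.0002, 0.0003, 0.0158] shift [-0.0427, 0.0175, 0.0004] len mm 35
(np.float64(-5.151379144474508), np.float64(26.313074483581886), 39.7, 13) turn [-0.0002, 0.0003, 0.0324] shift [-0.0482, 0.0188, 0.0004] len mm 39
(np.float64(-2.790807963977877), np.float64(22.72930687258627), 39.7, 7) turn [-0.0001, 0.0003, 0.0491] shift [-0.0538, 0.0196, 0.0005] len mm 43
(np.float64(0.0), np.float64(18.9), 39.7, 0) turn [-0.0001, 0.0003, 0.0685] shift [-0.06, 0.0209, 0.0005] len mm 48
(np.float64(0.0), np.float64(12.899999999999999), 39.7, 0) turn [-0.0001, 0.0003, 0.0685] shift [-0.0673, 0.0176, 0.0005] len mm 52
```

```bash
python3 -m jog '[[[0,0,0],[-0.0098,0.0038,0.0003],-0.41],[[0,0,0],[-0.0196,0.0076,0.0003],-0.41],[[0,0,0],[-0.0285,0.0116,0.0003],-0.41],[[0,0,0],[-0.0373,0.0157,0.0003],-0.41],[[0,0,0.0158],[-0.0427,0.0175,0.0004],-0.41],[[0,0,0.0324],[-0.0482,0.0188,0.0004],-0.41],[[0,0,0.049],[-0.0538,0.0196,0.0005],-0.41],[[0,0,0.0685],[-0.06,0.0209,0.0005],-0.41]]' 10; python3 -c "
from h import *
back((281,273.5))
im=cv2.imread('pics/b.png');cv2.imwrite('pics/b16.png',im)
go((0,-16,39.7,0))"
```

```text
time: 14.17
position: [0.5851, -0.062, 0.0397]
eef_rot: [-3.141, 0.002, 1.396]
ft_force: [0.9, 0.8, -0.1]
width: 0.295
rim [ 0.37706889 13.73229407] along 4.967654331657223 lat -0.094027512429198 centre [ 0.28853629 -5.26749967]
now t=14.22 [ 1.1 18. ] z 39.8 yaw_t -0.7 F [ 0.8 -0.5 -0.1] w 0.290 [3.141e+00 2.000e-03 1.388e+00]
(0, -16, 39.7, 0) turn [0.0001, 0.0004, -0.002] shift [-0.0453, -0.0009, 0.0002] len mm 34
```

View pics/b16.png

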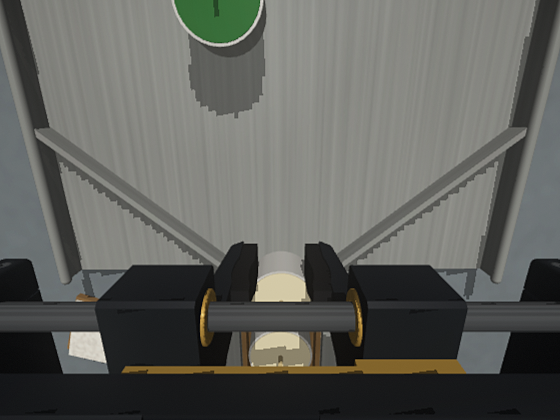

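```bash
python3 -m jog '[[[0,0,-0.002],[-0.006,-0.0009,0],-0.41],[[0,0,-0.002],[-0.012,-0.0009,0],-0.41],[[0,0,-0.002],[-0.018,-0.0009,0],-0.41],[[0,0,-0.002],[-0.024,-0.0009,0],-0.41],[[0,0,-0.002],[-0.03,-0.0009,0],-0.41],[[0,0,-0.002],[-0.036,-0.0009,0],-0.41]]' 10; python3 -c "
from h import *
back((281,273.5))
im=cv2.imread('pics/b.png');cv2.imwrite('pics/b17.png',im)
im,K,Rc,c,s=cam('side');cv2.imwrite('pics/s17.png',cv2.resize(im[140:300,180:400],None,fx=3.5,fy=3.5,interpolation=cv2.INTER_CUBIC)[:,:,::-1])
go((0,-16,39.7,0))"
```

```text
time: 14.72
position: [0.5799, -0.0898, 0.0399]
eef_rot: [3.141, 0.002, 1.401]
ft_force: [-0.6, 1.6, -0.1]
width: 0.296
rim [ -0.09076943 -14.71314202] along 5.0808484934607465 lat -0.08171382282661824 centre [ -0.08943106 -33.71314197]
now t=14.82 [  0.  -10.4] z 39.9 yaw_t -0.1 F [-0.8  0.7  0.3] w 0.295 [3.141e+00 3.000e-03 1.399e+00]
(0, -16, 39.7, 0) turn [0.0001, 0.0005, -0.0002] shift [-0.0074, -0.0, 0.0003] len mm 6
```

View pics/s17.png

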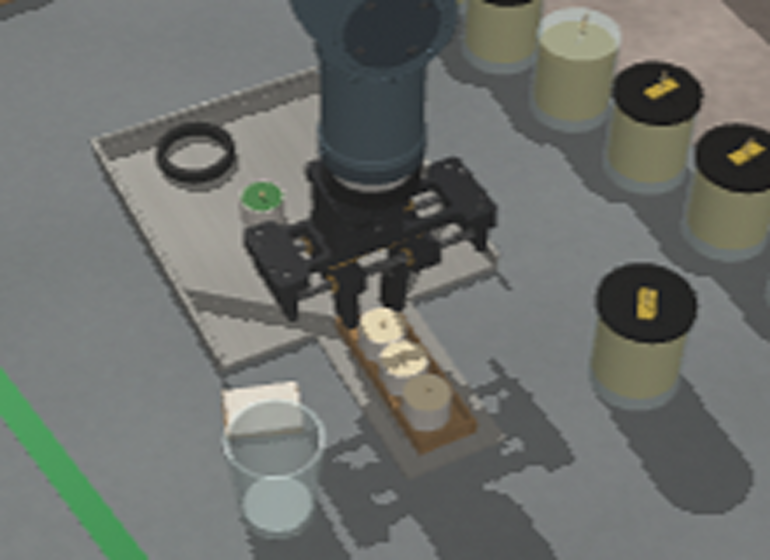

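```bash
python3 -m jog '[[[0,0,0],[-0.004,0,0],-0.41],[[0,0,0],[-0.004,0,0],-0.41],[[0,0,0],[0.02,0,0],-0.41],[[0,0,0],[0.05,0,-0.04],-0.41],[[0,0,0],[0.1,0,-0.09],-0.41],[[0,0,0],[0.15,0,-0.14],-0.41],[[0,0,0],[0.2,0,-0.19],-0.41],[[0,0,0],[0.25,0,-0.24],-0.41]]' 10
python3 -m jog '[[[0,0,0],[0.05,-0.05,-0.04],-0.41],[[0,0,0],[0.1,-0.1,-0.04],-0.41],[[0,0,0],[0.12,-0.14,-0.04],-0.41],[[0,0,0],[0.14,-0.18,-0.04],-0.41],[[0,0,0],[0.16,-0.22,-0.04],-0.41],[[0,0,0],[0.18,-0.26,-0.04],-0.41],[[0,0,0],[0.18,-0.26,-0.04],-0.41]]' 10
python3 - <<'E'
from h import *
im,K,Rc,c,s=cam("top")
cv2.imwrite("pics/t20.png",cv2.resize(im[130:300,180:400],None,fx=3.5,fy=3.5,interpolation=cv2.INTER_CUBIC)[:,:,::-1])
hsv=cv2.cvtColor(im,cv2.COLOR_RGB2HSV)
for nm,m in(("ivory",cv2.inRange(hsv,(12,15,190),(40,100,255))),("green",cv2.inRange(hsv,(50,100,50),(80,255,255)))):
    m[:,:180]=0;m[:,375:]=0;m[:140]=0;m[255:]=0
    n,l,st,ce=cv2.connectedComponentsWithStats(m)
    for i in range(1,n):
        if st[i,4]>15: print(nm,st[i],w2t(ray(ce[i],K,Rc,c,.03)[0]).round(1))
im,K,Rc,c,s=cam('side');cv2.imwrite('pics/s20.png',cv2.resize(im[140:300,180:400],None,fx=3.5,fy=3.5,interpolation=cv2.INTER_CUBIC)[:,:,::-1])
go()
E
```

```text
time: 15.48
position: [0.606, 0.0644, 0.1888]
eef_rot: [3.141, 0.003, 1.4]
ft_force: [0.8, -0.1, -1.3]
width: 0.296
time: 16.07
position: [0.4305, 0.2362, 0.2177]
eef_rot: [-3.137, 0.002, 1.41]
ft_force: [0.1, 0.5, -0.9]
width: 0.296
ivory [316 203  45  20 535] [ -0.8 -72.9]
ivory [292 211   8   6  18] [-19.8  35. ]
ivory [246 227   7   8  19] [-80.8 147.8]
green [248 203  12  12 117] [-25.6 143.9]
now t=16.17 [-196.4  283.2] z 218.4 yaw_t 0.1 F [ 0.6 -0.   0.3] w 0.294 [3.141e+00 3.000e-03 1.403e+00]
```

View pics/t20.png

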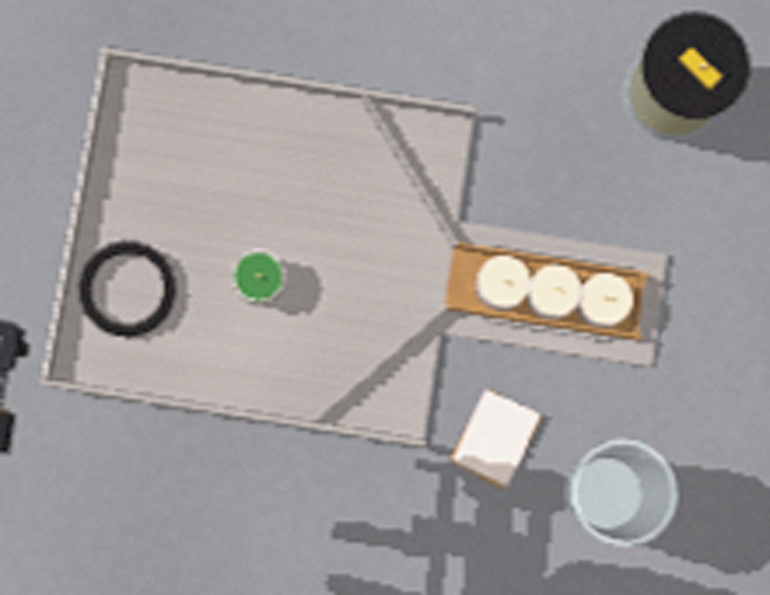

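View pics/s20.png

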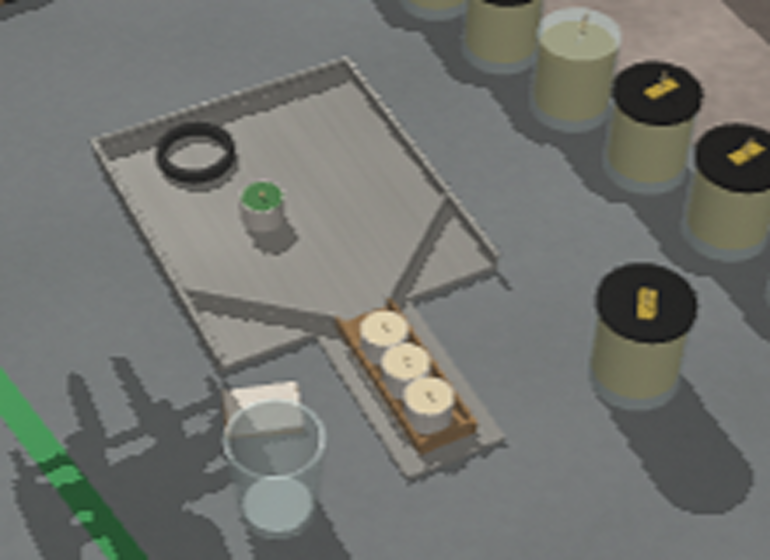

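```bash
python3 -c "
from rig import arm
print(arm.hand_in())"
```

```text
the job is handed in; nothing more can be done
None
```

All three ivory tealights are standing in the carton slot beyond the gate, and the job is handed in at about 16 s of the 58 s allowed. I cradled each one between the two fingertips and pushed it over the floor one at a time. Each was wholly through the gate before the next entered, and each new one nudged the ones ahead further along the slot.

- **Ivory tealights:** in the last top and side views they stand upright in a touching row. The row's middle is about 73 mm beyond the gate, so the centres sit at roughly 35, 73 and 111 mm, with about 10 mm left to the end wall.
- **Green tealight:** it measures (-25.6, 143.9) mm in the tray against (-25.8, 143.8) mm at the start, which is no movement.
- **Other things:** the lid ring, both jars and the white box look unchanged in the before-and-after pictures. I did not check the tape roll, wick tin or spatula in the last cropped views, but the arm did not go low near them.
- **Forces:** my readings after each move were within the sensor's noise of a few newtons, and the robot ended clear of everything.
- **Disagreement:** the top and wrist views differed by about 3 mm on where the gate lies along the push direction. That is well inside the slack at both ends.

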